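# Square up a brass spacer and lay it on the fan bracket

### The job

Slide the loose brass spacer plate flat along the blue squaring board, without picking it up, into the corner of the low fence so that it lies lengthwise along the short side wall, up against both walls. Then grip it across its width where it sticks out past the side wall, lift it straight up well clear of the board, and set it down (not dropped) centred and lengthwise on the foot of the steel fan bracket. Do not disturb the chrome latch plate, which looks similar, and let go at the end.

Things in the scene. Friction and masses are not known exactly. Their poses are not given: they have to be found in the camera images.
- spacer: Loose flat brass plate with two dark hole marks, 100 mm long (its x), 40 mm wide (its y), 8 mm thick, about 0.27 kg. Origin at the centre of its underside, z up. It starts flat on the blue board, in the open part away from the fence, its x within 0.25 rad of the board's x.
- board: Fixed blue board 240 (x) by 180 (y) by 10 mm thick on the cabinet top, origin at the centre of its underside. Two aluminium walls, 12 mm thick, 10 mm high: end wall with face at x=100, from y=-80 to 82 mm; side wall with face at y=70, only from x=55 to 100 mm. A spacer pushed home has its centre at x=50, y=50 mm, x along the board's x. Yaw up to 0.25 rad; left or right of the robot.
- bracket: Fixed steel fan bracket on a black magnetic bar, origin on the cabinet top under its centre. Foot: level plate 140 (x) by 60 mm (y), upper face at z=16 mm. Upright web on its +x end, face at x=64 mm, up to z=56 mm. The spacer belongs flat on the foot, centre at x=-4, y=0 mm, length along x, either end first. Yaw up to 0.25 rad; on the other side from the board.
- latch: Loose chrome latch plate, 80 (x) by 36 (y) by 8 mm with a 14 mm high tongue on top, origin at the centre of its underside. A bystander, lying on the cabinet top between board and bracket, its x within 0.3 rad of straight ahead. A black motor cap, a bronze bushing and a white nylon roller (up to 64 mm wide, 36 mm high) stand in a loose row farther out, at x of about 0.79 to 0.82 m.
Mind the look-alikes: they are no part of the job. There is more than one size of the spacer; the one meant has the size given above.

How it is judged:
By the outcome, as a careful person would: the job done as asked, in the order asked, and still so for the second after the job is handed in, with the robot touching nothing.
It also fails if it takes over 64 s, if anything falls off the work surface, if the arm or the gripper's body presses on something with over 40 N, if the wrist force passes 120 N, or if a joint passes its speed limit or range.

### The arm

A 7-joint arm with a two-finger parallel gripper is mounted at the origin on the work surface. World frame = base frame: x ahead of the robot, y to its left, z up, the work surface at z = 0. Lengths are in m, angles in rad, forces in N, time in s.
With the tool pointing down it reaches from about 0.4 to 0.85 m from the base axis. Payload 4.5 kg.
Tool frame: the origin (TCP) lies at the very end of the fingers, on their centre line; the grasp point (between the pads) lies 19 mm behind it (tcp_to_grasp is the z of the grasp point in the tool frame, in m); z points along the fingers, y is the line along which they close (so a half turn about z gives the same grasp; the last joint's range is limited). The gripper opens to 88 mm and grips with 3 to 60 N. Pads are 18 mm wide; open, the fingers measure 123 mm over their backs; the gripper's body (75 mm by 187 mm) begins 45 mm behind the grasp point.
Start: joints at [1.156, 0.689, -0.195, 1.565, 0.157, 0.902, -0.215], TCP at [0.271, -0.563, 0.239] pointing down, gripper open.
Joint ranges: [-3.01, 3.01], [-0.46, 2.08], [-1.47, 1.51], [0.13, 2.56], [-1, 4.14], [0.04, 2.09], [-2.66, 2.66]. Speed limits (rad/s): [2.57, 2.57, 3.14, 3.14, 3.14, 3.14, 3.14].

### API

Orientations are given as a unit quaternion [x, y, z, w].
In Python, from plant import * gives the robot as it stands. The module is installed in compiled form; this text tells all that it offers.
- The arm moves only by the shell command python3 -m jog 'ROWS' [OPENING] [FORCE]. ROWS is JSON, a list that holds one entry, the list of rows, each a list of 6 numbers: the shift along the tool's x, y, z in m, then the turn, a rotation vector about the tool's x, y, z in rad. In form: [[[dx, dy, dz, ax, ay, az], ...]]. A call has 1 to 12 rows; each row shifts and turns the commanded pose from where the row before left it, along the tool's axes as they then stand; what a row does not reach is not made up. A row lasts 1/8 s, in which the tool goes at most 62.5 mm and 10.7 degrees, less where a joint would pass 70% of its speed; a pose out of reach is approached as far as the arm can. A call with a gripper value outside its range is refused whole. OPENING is the finger opening in m, from 0 to 0.0881, set as the call begins (- or left out, the last holds). The fingers move at their own pace and stop on an object; FORCE is the grip in N (left out, the last holds). Time passes only in rows, so rows that do not move let the fingers close. It gives the time, the measured TCP pose, the force, the opening and the grip force at its end, in the units of the state.
- get_state(): the state, without advancing time (a new reading comes with each control period).
- snapshot(name): name is "scene" or "side" or "wrist"; returns a dict with "frame" (420x560x3 uint8, red, green, blue), "mtx" (3x3 intrinsics, pixels), "D" ([k1, k2, p1, p2, k3] as OpenCV has them; the pictures are not rectified), "xyz" and "orientation" of the camera in the world; the wrist camera has in their place "mount" (4x4, takes a point from camera to tool coordinates, whose origin is the TCP and whose axes are the flange's). Camera axes: x right, y down, z forward; pixel columns grow to the right and rows downward; lengths in m; the calibration is good to about 2 mm. A picture is of the moment at which its call begins: read the wrist's pose just before it. There is no depth.
- finish_job(): hands the job in; it is judged then, once.
The state is a dict: "clock": time; "q": joint angles; "qd": joint speeds; "joint_torque": joint torques, N m; "tool_pos": TCP position; "eef_rot": TCP orientation; "contact_force": force on the tool from outside, world axes, zero at the start; "moment": the same for the moment, N m; "opening": opening from 0.0 (shut) to 1.0 (fully open); "finger_force": force on a finger pad.
Only numpy, scipy, OpenCV 4.12 (cv2) and the standard library are available. Lean on these libraries where they do the work, as an engineer would, in place of code of your own. Each camera call takes 0.05 s, during which the arm holds its last target. There are 200 camera calls.

## Working session

There is one attempt and no reset: what is moved stays moved. The work goes in short steps, Python scripts to look and compute and a shell command to move; the robot and the scene stay as the last step left them, time stands still between calls to the robot, and variables do not carry over. Pictures are saved under pics/ and viewed, at most 12 in all, crops included, and the job is handed in when it is done.

```bash
mkdir -p pics
python3 - <<'E'
from plant import *
import cv2
s=get_state();print(s)
for n in ["scene","side"]:
    c=snapshot(n);cv2.imwrite(f"pics/{n}0.png",c["frame"][:,:,::-1]);print(n,c["mtx"],c["D"],c["xyz"],c["orientation"])
E
```

```text
{'clock': 0.0, 'q': array([ 1.15580283,  0.6899684 , -0.19453094,  1.56632757,  0.15731325,
        0.90247495, -0.21511734]), 'qd': array([-0.00128375,  0.00057184,  0.00028106,  0.0013532 , -0.00038115,
       -0.00076923,  0.00073138]), 'joint_torque': array([ 7.05763614e-04, -5.27559865e+01, -1.26651898e+00, -1.53422731e+01,
       -5.26586152e-02,  6.55790194e-03,  1.37337061e-04]), 'tool_pos': array([ 0.27086926, -0.5625702 ,  0.23792457]), 'eef_rot': array([ 9.74918524e-01,  2.22560275e-01, -2.59880072e-04, -8.53488847e-04]), 'contact_force': array([0.16789536, 0.73209278, 0.78119304]), 'moment': array([ 0.00390095,  0.01612863, -0.00232036]), 'finger_force': 0.0, 'opening': 1.0028851642531442}
scene [[410.80177568   0.         283.06182105]
 [  0.         410.80177568 208.5934413 ]
 [  0.           0.           1.        ]] [0.01032465 0.         0.         0.         0.        ] [1.07213824 0.03037766 0.52020187] [ 0.61056104  0.67272806 -0.30628169 -0.28433026]
side [[429.89545769   0.         285.27478826]
 [  0.         429.89545769 205.43184295]
 [  0.           0.           1.        ]] [-0.04538532  0.          0.          0.          0.        ] [0.48835848 0.60499146 0.82590013] [ 0.00770429  0.94323168 -0.33204141  0.00177084]
```

View pics/scene0.png

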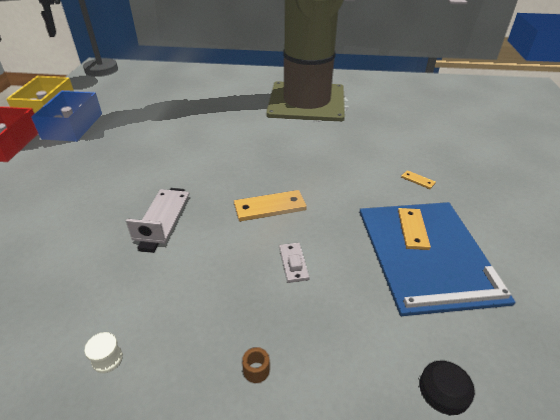

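View pics/side0.png

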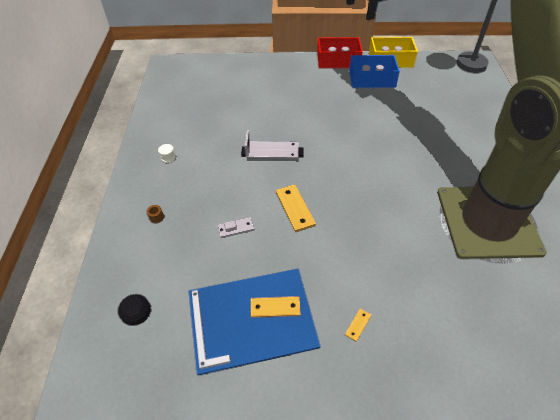

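The scene view shows the board on the robot's left, with the spacer at (414,228) and the fence corner at about (505,295). The bracket is on the right at (160,215) and the latch is between them at (294,262). In the side view the spacer is at (275,307), the fence corner at (200,365) and the bracket foot at (273,151).

```bash
cat > h.py <<'E'
from plant import *
import cv2, numpy as np
from scipy.spatial.transform import Rotation as R
def cam(n):
    s=get_state(); c=snapshot(n)
    if n=="wrist":
        M=np.array(c["mount"]); Rt=R.from_quat(s["eef_rot"]).as_matrix()
        c["R"]=Rt@M[:3,:3]; c["p"]=s["tool_pos"]+Rt@M[:3,3]
    else: c["R"]=R.from_quat(c["orientation"]).as_matrix(); c["p"]=np.array(c["xyz"])
    return c
def ray(c,px,z):
    u=cv2.undistortPoints(np.array(px,float).reshape(-1,1,2),np.array(c["mtx"]),np.array(c["D"])).reshape(-1,2)
    d=np.c_[u,np.ones(len(u))]@c["R"].T
    return (c["p"]+d*((z-c["p"][2])/d[:,2])[:,None])[:,:2]
def proj(c,P):
    Rc=c["R"].T
    return cv2.projectPoints(np.array(P,float).reshape(-1,1,3),cv2.Rodrigues(Rc)[0],-Rc@c["p"],np.array(c["mtx"]),np.array(c["D"]))[0].reshape(-1,2)
def mask(c,k):
    h=cv2.cvtColor(c["frame"],cv2.COLOR_RGB2HSV)
    lo,hi={"brass":((12,130,190),(30,255,255)),"blue":((105,150,60),(125,255,255)),"steel":((130,5,120),(179,60,255)),"white":((0,0,195),(179,22,255))}[k]
    return cv2.inRange(h,np.array(lo),np.array(hi))
def blobs(c,k,z,amin=60):
    cs,_=cv2.findContours(mask(c,k),cv2.RETR_EXTERNAL,cv2.CHAIN_APPROX_NONE); o=[]
    for q in cs:
        if cv2.contourArea(q)<amin: continue
        w=ray(c,q,z); (x,y),(a,b),t=cv2.minAreaRect((w*1000).astype(np.float32))
        if a<b: a,b,t=b,a,t+90
        t=(t+90)%180-90
        o.append((np.array([x,y]).round(1),round(a,1),round(b,1),round(float(np.deg2rad(t)),3),q.reshape(-1,2).mean(0).round()))
    return o
E
python3 - <<'E'
from h import *
for n in ["side","scene"]:
    c=cam(n)
    for k,z in [("brass",.018),("blue",.010),("steel",.016),("white",.020)]:
        for b in blobs(c,k,z): print(n,k,*b)
    f=c["frame"]
    pts={"side":[(275,151),(270,143),(238,227),(205,330),(222,361),(230,340)],"scene":[(165,210),(295,275),(450,298),(495,280),(420,270)]}[n]
    print(cv2.cvtColor(np.array([[f[y,x] for x,y in pts]]),cv2.COLOR_RGB2HSV).tolist())
E
```

```text
side brass [346.8 259.6] 64.1 25.2 0.982 [358. 324.]
side brass [510.8 217.8] 98.1 39.1 0.025 [275. 306.]
side brass [463.7 -42.4] 130.7 51.8 -1.22 [295. 207.]
side brass [  338.1 -1041.2] 371.5 99.3 -0.023 [320.   9.]
side blue [559.2 238.7] 236.9 180.2 0.208 [235. 327.]
side blue [ 188.6 -612.6] 181.4 163.0 1.557 [373.  71.]
side steel [604.2  13.4] 79.1 37.4 0.267 [235. 226.]
side steel [ 518.8 -244.8] 139.2 58.5 -0.024 [272. 149.]
side white [643.4 256.4] 161.3 55.3 -1.327 [203. 335.]
side white [603.   17.2] 77.1 33.7 0.284 [237. 228.]
side white [ 810.3 -245.7] 39.2 38.9 -0.028 [165. 149.]
side white [ 515.2 -240.5] 131.5 58.2 -0.024 [273. 149.]
[[[162, 16, 205], [164, 16, 210], [165, 15, 204], [107, 180, 156], [165, 4, 230], [106, 181, 161]]]
scene brass [512.5 217.4] 98.4 38.1 0.023 [414. 228.]
scene brass [474.7 -48.1] 128.6 50.9 -1.219 [267. 203.]
scene brass [364.3 248.8] 62.8 24.2 0.985 [418. 178.]
scene brass [  40.9 -751.7] 148.2 99.8 0.011 [33. 92.]
scene blue [564.2 236. ] 238.9 179.6 0.209 [438. 274.]
scene blue [ 148.2 -658. ] 228.4 65.6 0.015 [ 56. 108.]
scene blue [-652.4  841.9] 623.1 167.6 -0.376 [538.  36.]
scene steel [615.1   9.3] 78.3 35.3 0.265 [294. 263.]
scene steel [ 508.9 -239. ] 119.8 89.3 -0.328 [162. 211.]
scene white [ 795.2 -237.6] 39.4 39.4 1.13 [100. 345.]
scene white [658.6 265.5] 166.9 51.9 -1.077 [461. 292.]
scene white [616.7   9.4] 76.0 33.6 0.22 [295. 257.]
scene white [ 514.  -237.9] 113.0 86.9 -0.326 [162. 209.]
[[[0, 14, 202], [165, 17, 89], [10, 7, 220], [6, 6, 219], [107, 153, 147]]]
```

```bash
cat >> h.py <<'E'
def go(x,y,z,a):
    "remaining shift in current tool axes (mm) and turn about tool z to put tool x at world angle a"
    s=get_state(); Rt=R.from_quat(s["eef_rot"]).as_matrix()
    d=Rt.T@(np.array([x,y,z])/1000-s["tool_pos"])
    Rg=np.array([[np.cos(a),np.sin(a),0],[np.sin(a),-np.cos(a),0],[0,0,-1]])
    print("shift mm",(d*1000).round(1),"turn",R.from_matrix(Rt.T@Rg).as_rotvec().round(3),"pos",(s["tool_pos"]*1000).round(1),"xang",round(float(np.arctan2(Rt[1,0],Rt[0,0])),3),"t",round(s["clock"],2),"F",s["contact_force"].round(1),"open",round(s["opening"],3), "ff",round(s["finger_force"],1),"q7",s["q"][6].round(2))
E
python3 -m jog '[[[0.042,-0.0425,0,0,0,0],[0.042,-0.0425,0,0,0,0],[0.042,-0.0425,0,0,0,0],[0.042,-0.0425,0,0,0,0],[0.042,-0.0425,0,0,0,0],[0.042,-0.0425,0,0,0,0],[0.042,-0.0425,0,0,0,0],[0.042,-0.0425,0,0,0,0],[0.042,-0.0425,0,0,0,0],[0.042,-0.0425,0,0,0,0],[0.042,-0.0425,0,0,0,0],[0.042,-0.0425,0,0,0,0]]]' 0.040
python3 -c "
from h import *
go(521,170,240,1.779)"
```

```text
clock: 1.7
tool_pos: [0.5044, 0.1169, 0.2387]
eef_rot: [0.975, 0.223, 0.0, 0.0]
contact_force: [1.3, -0.3, -0.3]
opening: 0.457
finger_force: 0.0
shift mm [ 37.9 -40.6  -1.3] turn [ 0.    0.   -1.33] pos [504.4 116.9 238.7] xang 0.449 t 1.7 F [ 1.3 -0.3 -0.3] open 0.457 ff 0.0 q7 -1.54
```

```bash
python3 -m jog '[[[0.038,-0.0405,0,0,0,-0.18],[0,0,0,0,0,-0.18],[0,0,0,0,0,-0.18],[0,0,0,0,0,-0.18],[0,0,0,0,0,-0.18],[0,0,0,0,0,-0.18],[0,0,0,0,0,-0.18],[0,0,0,0,0,-0.07],[0,0,0,0,0,0],[0,0,0,0,0,0]]]' | head -2
python3 - <<'E'
from h import *
go(521,170,240,1.779)
c=cam("wrist");print(c["p"],c["R"][:,2]);cv2.imwrite("pics/w1.png",c["frame"][:,:,::-1])
for k,z in [("brass",.018),("blue",.010),("white",.02)]:
    for b in blobs(c,k,z): print(k,*b)
E
```

```text
clock: 2.95
tool_pos: [0.5206, 0.168, 0.2387]
shift mm [ 1.9  0.8 -1.3] turn [-0.     0.    -0.001] pos [520.6 168.  238.7] xang 1.778 t 2.95 F [ 0.2 -0.1 -0.7] open 0.453 ff 0.0 q7 -0.58
[0.50520211 0.24362468 0.38496538] [ 0.06162089 -0.2918403  -0.95448002]
brass [429.1   4.6] 28.3 11.4 1.186 [191. 276.]
blue [560.1 237.3] 236.6 176.3 0.208 [330. 111.]
white [906.7 -41.3] 76.0 26.8 -1.357 [502. 357.]
white [ 578.  -103.9] 231.9 63.8 0.207 [280. 358.]
white [ 253.  -179.9] 77.7 27.0 -1.361 [ 59. 360.]
white [238.4 -69.8] 43.3 26.1 0.209 [ 47. 299.]
white [641.6 255.7] 160.3 57.7 -1.361 [411. 106.]
white [527.2 169.7] 741.0 375.4 0.207 [299. 140.]
```

View pics/w1.png

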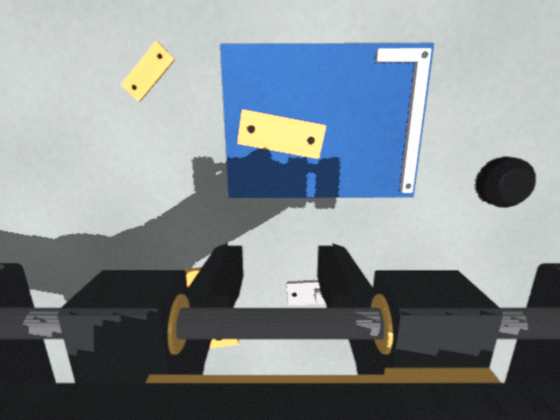

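The wrist view shows the spacer on the board at (282,134), with the fence corner at (425,55). The fence and board fits agree on a board pose of (560, 237, 0.208). I'll descend beside the plate's long edge.

```bash
sed -i 's/(12,130,190)/(12,90,150)/' h.py
cat >> h.py <<'E'
B=(560.3,237.4,.208)
def b2w(x,y): return B[0]+np.cos(B[2])*x-np.sin(B[2])*y, B[1]+np.sin(B[2])*x+np.cos(B[2])*y
def w2b(x,y): dx,dy=x-B[0],y-B[1]; return round(float(np.cos(B[2])*dx+np.sin(B[2])*dy),1), round(float(-np.sin(B[2])*dx+np.cos(B[2])*dy),1)
def spacer(n="side"):
    c=cam(n)
    for b in blobs(c,"brass",.018):
        if 85<b[1]<110 and 30<b[2]<46: print(n,"spacer world",b[0],"board",w2b(*b[0]),"yaw_b",round(b[3]-B[2],3),b[1],b[2])
def where():
    s=get_state(); p=s["tool_pos"]*1000; print("tcp board",w2b(*p[:2]),"z",p[2].round(1))
E
python3 -m jog '[[[0,0,0.055,0,0,0],[0,0,0.055,0,0,0],[0,0,0.055,0,0,0],[0,0,0.04,0,0,0],[0,0,0.015,0,0,0],[0,0,0.003,0,0,0],[0,0,0,0,0,0]]]' 0.04|head -2
python3 -c "
from h import *
go(*b2w(-53,-57),14,1.779);where();spacer('side');spacer('scene');spacer('wrist')"
```

```text
clock: 3.88
tool_pos: [0.5216, 0.1685, 0.0169]
shift mm [ 2.4 -0.9  2.9] turn [ 0.002 -0.    -0.   ] pos [521.6 168.5  16.9] xang 1.779 t 3.88 F [-0.1  0.6 -0.3] open 0.456 ff 0.0 q7 -0.8
tcp board (-52.1, -59.4) z 16.9
side spacer world [510.5 217.4] board (-52.9, -9.3) yaw_b -0.183 98.7 41.6
wrist spacer world [512.1 217.1] board (-51.4, -9.9) yaw_b -0.183 99.4 40.2
```

```bash
python3 -m jog '[[[0,0,0.003,0,0,0],[0.0075,0,0,0,0,0],[0.0075,0,0,0,0,0],[0.0075,0,0,0,0,0],[0.0075,0,0,0,0,0],[0.0075,0,0,0,0,0],[0.0075,0,0,0,0,0],[0.0075,0,0,0,0,0],[0.007,0,0,0,0,0],[0.007,0,0,0,0,0],[0.006,0,0,0,0,0],[0,0,0,0,0,0]]]' 0.04|head -2
python3 -c "
from h import *
go(*b2w(-53,18),14,1.779);where();spacer('side');spacer('wrist')"
```

```text
clock: 5.52
tool_pos: [0.5054, 0.2408, 0.0127]
shift mm [ 3.3  0.1 -1.3] turn [ 0.001 -0.002  0.001] pos [505.4 240.8  12.7] xang 1.78 t 5.53 F [ 0.7  0.5 -0.1] open 0.454 ff 0.0 q7 -0.89
tcp board (-53.1, 14.7) z 12.7
side spacer world [494.1 276.3] board (-56.7, 51.7) yaw_b 0.007 99.2 30.3
wrist spacer world [496.2 270.6] board (-55.9, 45.7) yaw_b 0.002 99.6 39.7
```

```bash
python3 -m jog '[[[-0.01,0,0,0,0,0],[0,0,-0.04,0,0,0],[0.02,-0.037,0,0,0,0.174],[0,0,0,0,0,0.174],[0,0,0,0,0,0.174],[0,0,0,0,0,0.174],[0,0,0,0,0,0.174],[0,0,0,0,0,0.174],[0,0,0,0,0,0.174],[0,0,0,0,0,0.174],[0,0,0,0,0,0.174],[0,0,0,0,0,0]]]' 0 |head -2
python3 -c "
from h import *
go(*b2w(-128,45.7),14,.208);where()"
```

```text
clock: 7.12
tool_pos: [0.4676, 0.2405, 0.0527]
shift mm [-37.8 -23.7  38.7] turn [ 0.001 -0.     0.006] pos [467.6 240.5  52.7] xang 0.214 t 7.12 F [-0.2  0.4 -0.1] open 0.008 ff 0.0 q7 -1.83
tcp board (-90.0, 22.2) z 52.7
```

```bash
python3 -m jog '[[[-0.038,-0.024,0,0,0,0.006],[0,0,0.025,0,0,0],[0,0,0.0135,0,0,0],[0,0,0,0,0,0]]]' 0 |head -2
python3 -c "
from h import *
go(*b2w(-128,45.7),14,.208);where()"
```

```text
clock: 7.62
tool_pos: [0.4254, 0.2558, 0.0134]
shift mm [ 0.2  0.1 -0.6] turn [ 0.001  0.001 -0.001] pos [425.4 255.8  13.4] xang 0.207 t 7.62 F [0.2 0.5 0.9] open 0.003 ff 0.0 q7 -1.87
tcp board (-128.2, 45.8) z 13.4
```

```bash
python3 -m jog '[[[0.007,0,0,0,0,0],[0.007,0,0,0,0,0],[0.007,0,0,0,0,0],[0.007,0,0,0,0,0],[0.007,0,0,0,0,0],[0.007,0,0,0,0,0],[0.007,0,0,0,0,0],[0.007,0,0,0,0,0],[0.007,0,0,0,0,0],[0.005,0,0,0,0,0],[0.003,0,0,0,0,0],[0,0,0,0,0,0]]]' 0 |head -2
python3 -c "
from h import *
go(*b2w(-14,45.7),14,.208);where();spacer('side');spacer('wrist')"
```

```text
clock: 9.12
tool_pos: [0.4955, 0.2713, 0.0142]
shift mm [42.4  0.8  0.3] turn [-0.    -0.001 -0.001] pos [495.5 271.3  14.2] xang 0.207 t 9.12 F [-2.2 -1.3  1. ] open 0.002 ff 1.0 q7 -1.85
tcp board (-56.4, 46.6) z 14.2
wrist spacer world [555.7 282.6] board (4.8, 45.2) yaw_b -0.003 98.8 39.8
```

```bash
python3 -m jog '[[[0.006,0,0,0,0,0],[0.006,0,0,0,0,0],[0.006,0,0,0,0,0],[0.006,0,0,0,0,0],[0.006,0,0,0,0,0],[0.005,0,0,0,0,0],[0.004,0,0,0,0,0],[0.002,0,0,0,0,0],[0,0,0,0,0,0]]]' 0 |head -2
python3 -c "
from h import *
go(*b2w(-14,45.7),14,.208);where();spacer('side');spacer('wrist')"
```

```text
clock: 10.35
tool_pos: [0.5353, 0.2796, 0.0142]
shift mm [1.7 0.7 0.2] turn [ 0.    -0.001 -0.001] pos [535.3 279.6  14.2] xang 0.207 t 10.35 F [-0.9 -0.4 -0.6] open 0.004 ff 0.6 q7 -1.83
tcp board (-15.7, 46.4) z 14.2
```

```bash
python3 -m jog '[[[0.002,0,0,0,0,0],[0.002,0,0,0,0,0],[0.001,0,0,0,0,0],[0.001,0,0,0,0,0],[0,0,0,0,0,0]]]' 0 |tail -5
python3 -c "
from h import *
go(*b2w(-11,45.7),14,.208);where()
c=cam('wrist');cv2.imwrite('pics/w2.png',c['frame'][:,:,::-1])
for b in blobs(c,'brass',.018): print(b)"
```

```text
tool_pos: [0.5401, 0.2806, 0.0142]
eef_rot: [0.995, 0.103, -0.001, 0.0]
contact_force: [-3.8, -1.0, 2.8]
opening: 0.002
finger_force: 2.3
shift mm [-0.1  0.8  0.2] turn [ 0.     0.001 -0.001] pos [540.1 280.6  14.2] xang 0.207 t 11.07 F [-3.8 -1.   2.8] open 0.002 ff 2.3 q7 -1.83
tcp board (-10.9, 46.5) z 14.2
(array([607.8, 293.5]), 83.4, 39.9, 0.205, array([282., 118.]))
```

View pics/w2.png

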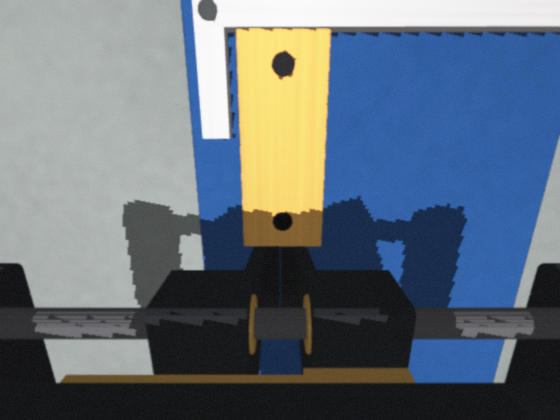

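The wrist view shows the plate touching or nearly touching the end wall (row 30). A gap of about 5 mm remains to the side wall (columns 232–237). Next is the side push with two fingers.

```bash
python3 -m jog '[[[-0.012,0,0,0,0,0],[0,0,-0.04,0,0,0],[0.036,0.023,0,0,0,0],[0.037,0.023,0,0,0,-0.174],[0,0,0,0,0,-0.175],[0,0,0,0,0,-0.175],[0,0,0,0,0,-0.175],[0,0,0,0,0,-0.175],[0,0,0,0,0,-0.175],[0,0,0,0,0,-0.175],[0,0,0,0,0,-0.175],[0,0,0,0,0,-0.175]]]' 0.04 |head -2
python3 -c "
from h import *
go(*b2w(52,0),14,1.779);where()"
```

```text
clock: 12.62
tool_pos: [0.6106, 0.2485, 0.0543]
shift mm [-0.5  0.4 40.3] turn [ 0.003 -0.001  0.007] pos [610.6 248.5  54.3] xang 1.786 t 12.62 F [-1.1  0.2  0.8] open 0.457 ff 0.0 q7 -0.65
tcp board (51.5, 0.5) z 54.3
```

```bash
python3 -m jog '[[[0,0,0.028,0,0,0.003],[0,0,0.0125,0,0,0],[0.006,0,0,0,0,0],[0.005,0,0,0,0,0],[0.003,0,0,0,0,0],[0.002,0,0,0,0,0],[0.001,0,0,0,0,0],[0.001,0,0,0,0,0],[0,0,0,0,0,0]]]' 0.04 |tail -3
python3 -c "
from h import *
go(*b2w(52,19),14,1.779);where();spacer('wrist')"
```

```text
contact_force: [2.0, -4.0, 3.0]
opening: 0.456
finger_force: 1.9
shift mm [ 1.   0.9 -0.1] turn [ 0.001  0.    -0.002] pos [606.6 265.6  13.9] xang 1.777 t 13.75 F [ 2. -4.  3.] open 0.456 ff 1.9 q7 -0.7
tcp board (51.1, 18.0) z 13.9
wrist spacer world [598.9 295.7] board (49.8, 49.1) yaw_b -0.013 100.0 40.1
```

```bash
python3 -m jog '[[[0.001,0,0,0,0,0],[0.001,0,0,0,0,0],[0.001,0,0,0,0,0],[0,0,0,0,0,0],[0,0,0,0,0,0]]]' 0.04 |tail -3
python3 -c "
from h import *
go(*b2w(52,19),14,1.779);where();spacer('wrist')
c=cam('wrist');cv2.imwrite('pics/w3.png',c['frame'][:,:,::-1])"
```

```text
contact_force: [1.5, -6.1, 4.3]
opening: 0.457
finger_force: 3.4
shift mm [-0.4  1.1 -0.3] turn [-0.     0.003 -0.002] pos [606.1 266.9  13.7] xang 1.777 t 14.43 F [ 1.5 -6.1  4.3] open 0.457 ff 3.4 q7 -0.7
tcp board (50.9, 19.4) z 13.7
wrist spacer world [598.5 296.6] board (49.6, 50.0) yaw_b -0.007 100.0 39.8
```

View pics/w3.png

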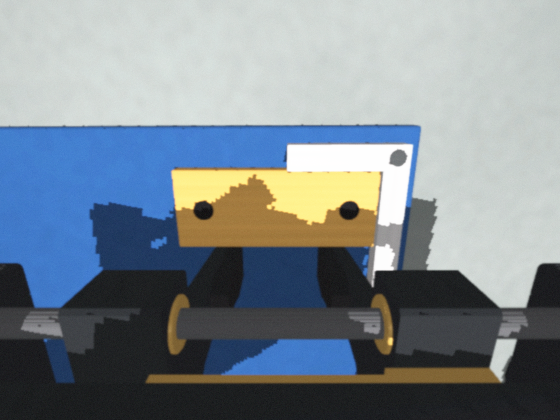

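```bash
python3 -m jog '[[[0.001,0,0,0,0,0],[0.001,0,0,0,0,0],[0.001,0,0,0,0,0],[0,0,0,0,0,0]]]' 0.04 |tail -3
python3 -c "
from h import *
go(*b2w(52,19),14,1.779);where();spacer('wrist')"
```

```text
contact_force: [1.8, -10.2, 7.2]
opening: 0.454
finger_force: 5.3
shift mm [-0.6  1.1 -0.3] turn [-0.001  0.007 -0.003] pos [606.  267.   13.7] xang 1.776 t 15.03 F [  1.8 -10.2   7.2] open 0.454 ff 5.3 q7 -0.7
tcp board (50.9, 19.6) z 13.7
wrist spacer world [598.5 296.8] board (49.6, 50.2) yaw_b -0.008 99.9 39.8
```

```bash
python3 -m jog '[[[-0.014,0,0,0,0,0],[0,0,-0.04,0,0,0],[0.02,-0.038,0,0,0,0],[0.022,-0.037,0,0,0,0.174],[0,0,0,0,0,0.175],[0,0,0,0,0,0.175],[0,0,0,0,0,0.175],[0,0,0,0,0,0.175],[0,0,0,0,0,0.175],[0,0,0,0,0,0.175],[0,0,0,0,0,0.175],[0,0,0,0,0,0.175]]]' 0 |head -2
python3 -c "
from h import *
go(*b2w(-24,50),14,.208);where();spacer('side');spacer('wrist')"
```

```text
clock: 16.58
tool_pos: [0.5245, 0.2856, 0.053]
shift mm [ 1.2  4.7 39. ] turn [-0.003  0.001 -0.008] pos [524.5 285.6  53. ] xang 0.2 t 16.57 F [0.2 0.5 0.4] open 0.005 ff 0.0 q7 -1.84
tcp board (-25.1, 54.6) z 53.0
side spacer world [598.2 297.1] board (49.4, 50.6) yaw_b -0.004 97.7 41.5
wrist spacer world [598.8 296.4] board (49.9, 49.8) yaw_b -0.003 99.4 39.8
```

```bash
python3 -m jog '[[[0,0.0045,0.028,0,0,-0.008],[0,0,0.0115,0,0,0],[0.008,0,0,0,0,0],[0.003,0,0,0,0,0],[0.002,0,0,0,0,0],[0.002,0,0,0,0,0],[0.001,0,0,0,0,0],[0.001,0,0,0,0,0],[0,0,0,0,0,0]]]' 0 |tail -3
python3 -c "
from h import *
go(*b2w(-11,50),14,.208);where()"
```

```text
contact_force: [-7.7, -2.2, 5.5]
opening: 0.005
finger_force: 3.8
shift mm [-0.3 -1.8  0.3] turn [0.001 0.007 0.005] pos [539.8 282.4  14.3] xang 0.213 t 17.8 F [-7.7 -2.2  5.5] open 0.005 ff 3.8 q7 -1.82
tcp board (-10.7, 48.2) z 14.3
```

```bash
python3 -m jog '[[[-0.012,0,0,0,0,0],[0,0,-0.04,0,0,0],[0.03,-0.001,0,0,0,-0.003],[0.027,0,0,0,0,-0.002],[0,0,0,0,0,0],[0,0,0,0,0,0]]]' 0.06 |head -2
python3 -c "
from h import *
go(*b2w(36,50),11.5,.208);where();spacer('side');spacer('scene');spacer('wrist')"
```

```text
clock: 18.55
tool_pos: [0.586, 0.2931, 0.0539]
shift mm [-0.6 -0.8 42.4] turn [0.    0.001 0.009] pos [586.  293.1  53.9] xang 0.217 t 18.55 F [-0.6 -0.6  0.4] open 0.66 ff 0.0 q7 -1.81
tcp board (36.6, 49.3) z 53.9
wrist spacer world [599.2 295.8] board (50.1, 49.1) yaw_b 0.01 97.7 39.7
```

```bash
python3 -m jog '[[[-0.0005,-0.0008,0.025,0,0,0.009],[0,0,0.012,0,0,0],[0,0,0.005,0,0,0],[0,0,0,0,0,0]]]' 0.06 |head -2
python3 -c "
from h import *
go(*b2w(36,50),11.5,.208);where();spacer('side')
c=cam('wrist');cv2.imwrite('pics/w4.png',c['frame'][:,:,::-1])
"
```

```text
clock: 19.2
tool_pos: [0.5863, 0.294, 0.0121]
shift mm [-1.2  0.   0.6] turn [ 0.  0. -0.] pos [586.3 294.   12.1] xang 0.208 t 19.2 F [ 0.3  0.1 -0.2] open 0.679 ff 0.0 q7 -1.82
tcp board (37.2, 50.0) z 12.1
```

View pics/w4.png

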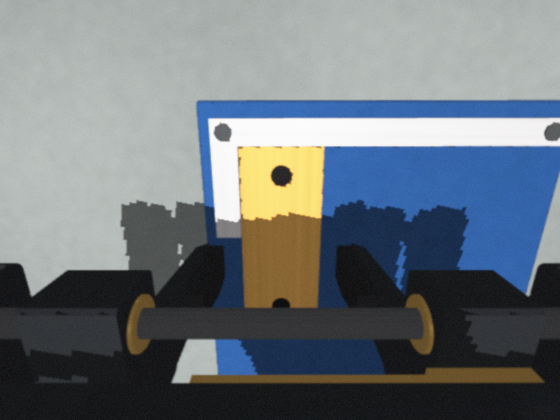

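The plate sits tight against the end wall (row 146) and the side wall (column 239), and the fingers straddle the free part. I'll grip and lift.

```bash
python3 -m jog '[[[0,0,0,0,0,0],[0,0,0,0,0,0],[0,0,0,0,0,0],[0,0,0,0,0,0],[0,0,0,0,0,0],[0,0,0,0,0,0]]]' 0.03 45 |tail -5
python3 -c "
from h import *
go(*b2w(36,50),11.5,.208);where()"
```

```text
tool_pos: [0.5866, 0.2938, 0.0125]
eef_rot: [0.995, 0.104, 0.0, 0.0]
contact_force: [-0.7, -1.3, 5.0]
opening: 0.441
finger_force: 45.0
shift mm [-1.4 -0.3  1. ] turn [ 0. -0. -0.] pos [586.6 293.8  12.5] xang 0.208 t 20.05 F [-0.7 -1.3  5. ] open 0.441 ff 45.0 q7 -1.82
tcp board (37.4, 49.7) z 12.5
```

```bash
python3 -m jog '[[[0,0,-0.006,0,0,0],[0,0,-0.01,0,0,0],[0,0,-0.015,0,0,0],[0,0,-0.02,0,0,0],[0,0,-0.025,0,0,0],[0,0,-0.025,0,0,0],[0,0,-0.025,0,0,0],[0,0,-0.02,0,0,0],[0,0,-0.01,0,0,0],[0,0,0,0,0,0]]]' 0.03 45 |tail -6
python3 - <<'E'
from h import *
go(*b2w(36,50),160,.208);where()
c=cam('side')
for k,z in [("steel",.016),("white",.016)]:
    for b in blobs(c,k,z,200): print(k,*b)
f=c["frame"][115:185,210:330]; cv2.imwrite("pics/br.png",cv2.resize(f[:,:,::-1],None,fx=6,fy=6,interpolation=cv2.INTER_CUBIC))
c=cam('wrist');s=get_state()
for b in blobs(c,'brass',s['tool_pos'][2]+.0055): print('brass',*b)
E
```

```text
clock: 21.3
tool_pos: [0.5867, 0.2944, 0.1693]
eef_rot: [0.995, 0.104, 0.001, -0.0]
contact_force: [-0.1, 0.7, -3.2]
opening: 0.446
finger_force: 45.0
shift mm [-1.7  0.3  9.3] turn [-0.001 -0.002 -0.   ] pos [586.7 294.4 169.3] xang 0.208 t 21.3 F [-0.1  0.7 -3.2] open 0.446 ff 45.0 q7 -1.83
tcp board (37.6, 50.3) z 169.3
steel [ 494.1 -242.4] 89.7 62.2 -0.023 [283. 150.]
white [635.1 294.7] 80.5 53.5 -1.356 [206. 351.]
white [1003.6  132.3] 140.3 84.3 -1.568 [ 45. 278.]
white [150.1 290.5] 1080.7 404.2 0.493 [432. 341.]
white [ 831.7 -183.5] 1226.9 320.0 -1.561 [134. 223.]
white [1009.9 -734.9] 160.0 154.7 -1.559 [133.  51.]
white [ 211.2 -272.7] 1099.1 545.0 1.05 [354. 166.]
white [1221.2 -616.3] 1376.5 389.2 -1.172 [ 32. 108.]
brass [519.1 286.5] 26.0 13.8 0.972 [269. 366.]
brass [560.  156.7] 15.4 13.3 0.239 [503. 349.]
brass [604.8 297.8] 87.6 40.4 0.209 [277. 234.]
```

View pics/br.png

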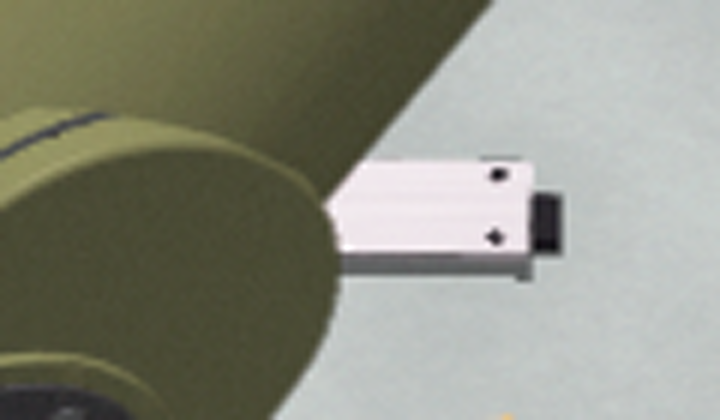

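The crop shows the arm hiding the bracket, so I'll pick the foot corners from the first pictures.

Run:
```python
import cv2,numpy as np
a=cv2.imread("pics/side0.png")[125:170,232:312]; b=cv2.imread("pics/scene0.png")[180:260,115:195]
z=lambda i:cv2.resize(i,(720,int(i.shape[0]*9*1)),interpolation=cv2.INTER_CUBIC)
a=cv2.resize(a,None,fx=6,fy=6,interpolation=cv2.INTER_CUBIC)
b=cv2.resize(b,None,fx=4,fy=4,interpolation=cv2.INTER_CUBIC)
o=np.zeros((320+270,480,3),np.uint8);o[:270]=a;o[270:,:320]=b
cv2.imwrite("pics/brc.png",o)
```

```text
(no output)
```

View pics/brc.png

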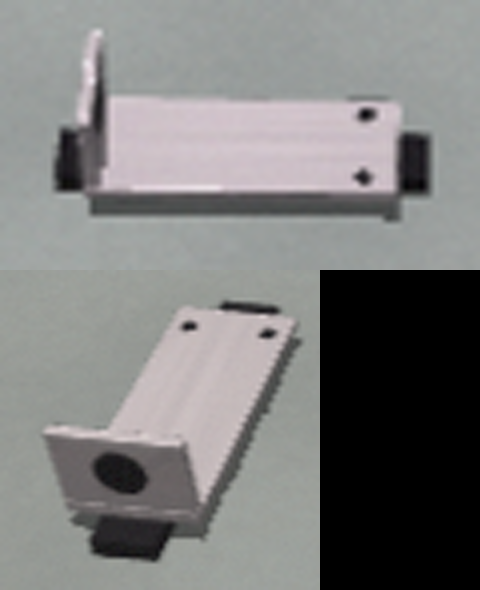

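The upper crop (side view) shows the foot's top corners at (402,101), (401,189) and (90,190). In the lower crop (scene view) they are at (181,310), (299,318) and about (208,508).

Run:
```python
from h import *
for n,P in [("side",[(299,141.8),(298.8,156.5),(247,156.7)]),("scene",[(160.2,190),(189.7,192),(167,239.5)])]:
    c=cam(n); w=ray(c,P,.016)*1000; print(n,w.round(1).tolist(),"w",np.linalg.norm(w[0]-w[1]).round(1),"l",np.linalg.norm(w[1]-w[2]).round(1),"yaw",np.arctan2(*(w[2]-w[1])[::-1]).round(3),"centre",((w[0]+w[2])/2).round(1))
go(430,-243,170,-.02)
```

```text
side [[445.8, -269.2], [448.3, -212.2], [586.3, -214.5]] w 57.1 l 138.0 yaw -0.017 centre [ 516.1 -241.8]
scene [[454.5, -267.3], [454.7, -207.7], [588.1, -211.7]] w 59.6 l 133.5 yaw -0.029 centre [ 521.3 -239.5]
shift mm [-263.2  493.2   -2. ] turn [0.001 0.002 0.228] pos [585.7 293.9 167.2] xang 0.208 t 21.5 F [ 0.2 -0.3 -2.7] open 0.439 ff 45.0 q7 -1.83
```

```bash
python3 -m jog '[[[-0.022,0.045,-0.008,0,0,0],[-0.022,0.045,-0.008,0,0,0],[-0.022,0.045,-0.008,0,0,0],[-0.022,0.045,-0.008,0,0,0],[-0.022,0.045,-0.008,0,0,0],[-0.022,0.045,-0.008,0,0,0],[-0.022,0.045,-0.008,0,0,0],[-0.022,0.045,-0.008,0,0,0],[-0.022,0.045,-0.008,0,0,0.07],[0,0,0,0,0,0.08],[0,0,0,0,0,0.08],[0,0,0,0,0,0]]]' 0.03 45 |head -2
python3 - <<'E'
from h import *
go(475,-145,240,-.022)
c=cam('wrist');cv2.imwrite("pics/w5.png",c["frame"][:,:,::-1]);np.savez("w5",**{k:c[k] for k in("R","p","mtx","D","frame")})
for k in("steel","white"):
    for b in blobs(c,k,.016,200): print(k,*b)
s=get_state()
for b in blobs(c,'brass',s['tool_pos'][2]+.0055,300): print('brass',*b)
E
```

```text
clock: 23.0
tool_pos: [0.476, -0.1431, 0.2399]
shift mm [-0.9  1.9 -0.1] turn [0.    0.001 0.   ] pos [ 476.  -143.1  239.9] xang -0.022 t 23.0 F [ 0.7 -0.7 -3.4] open 0.439 ff 45.0 q7 -1.33
steel [ 518.6 -243.5] 134.6 61.3 -0.037 [366. 132.]
steel [ 592.1 -258.3] 67.4 7.7 1.519 [380.  72.]
steel [604.8   3.9] 79.0 36.5 0.261 [146.  64.]
white [ 517.7 -244.2] 132.6 60.4 -0.04 [366. 133.]
white [ 592.4 -259.3] 67.2 6.3 1.551 [380.  72.]
white [605.1   6.8] 78.3 38.3 0.271 [144.  63.]
brass [ 521.5 -123.7] 82.1 35.4 -1.541 [245. 181.]
```

View pics/w5.png

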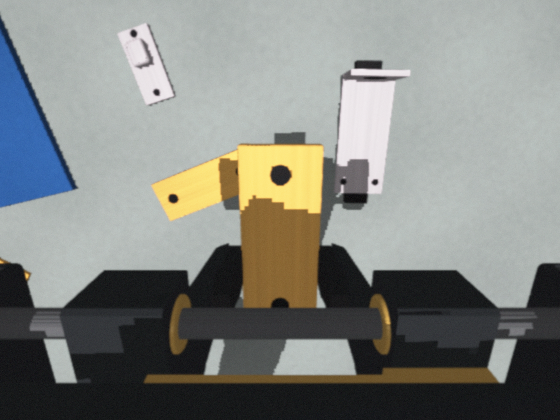

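The foot shows at about (338–393, 78–193), clear of the held plate. The plate is still square in the grip. I'll refine the foot edges from this view.

Run:
```python
from h import *
c=dict(np.load("w5.npz")); f=c["frame"].astype(int)
for r in (100,125,145): print(r,[tuple(f[r,x]) [1] for x in range(330,402,1)])
for x in (365,374,): print(x,[f[r,x][1] for r in range(70,205)])
```

```text
100 [np.int64(193), np.int64(191), np.int64(187), np.int64(189), np.int64(192), np.int64(192), np.int64(192), np.int64(189), np.int64(190), np.int64(180), np.int64(156), np.int64(193), np.int64(227), np.int64(233), np.int64(235), np.int64(233), np.int64(232), np.int64(232), np.int64(231), np.int64(231), np.int64(231), np.int64(232), np.int64(231), np.int64(230), np.int64(228), np.int64(228), np.int64(230), np.int64(233), np.int64(232), np.int64(231), np.int64(233), np.int64(232), np.int64(232), np.int64(232), np.int64(233), np.int64(232), np.int64(233), np.int64(232), np.int64(231), np.int64(230), np.int64(228), np.int64(227), np.int64(229), np.int64(227), np.int64(231), np.int64(231), np.int64(231), np.int64(231), np.int64(230), np.int64(229), np.int64(228), np.int64(229), np.int64(229), np.int64(231), np.int64(230), np.int64(229), np.int64(229), np.int64(230), np.int64(229), np.int64(230), np.int64(231), np.int64(230), np.int64(219), np.int64(197), np.int64(188), np.int64(183), np.int64(183), np.int64(186), np.int64(182), np.int64(182), np.int64(182), np.int64(180)]
125 [np.int64(1
[... 5487 characters left out ...]
 np.int64(229), np.int64(227), np.int64(229), np.int64(228), np.int64(229), np.int64(229), np.int64(228), np.int64(231), np.int64(230), np.int64(229), np.int64(229), np.int64(228), np.int64(228), np.int64(228), np.int64(229), np.int64(227), np.int64(228), np.int64(229), np.int64(229), np.int64(227), np.int64(212), np.int64(133), np.int64(58), np.int64(36), np.int64(29), np.int64(40), np.int64(83), np.int64(169), np.int64(218), np.int64(228), np.int64(228), np.int64(227), np.int64(226), np.int64(227), np.int64(222), np.int64(207), np.int64(189), np.int64(181), np.int64(182), np.int64(182), np.int64(184), np.int64(183), np.int64(185), np.int64(181), np.int64(183), np.int64(182), np.int64(183)]
```

Run:
```python
from h import *
c=dict(np.load("w5.npz"))
L=ray(c,[(341,100),(339.2,125),(337.6,145)],.016)*1000; Rr=ray(c,[(392.6,100),(389.4,125),(387,145)],.016)*1000
E=ray(c,[(374,193)],.016)[0]*1000; W=ray(c,[(374,81.5),(365,81.3)],.016)*1000
fit=lambda P:np.polyfit(P[:,0],P[:,1],1)
l,r=fit(L),fit(Rr);print("yaw",l[0],r[0],"L",L.round(1).tolist(),"R",Rr.round(1).tolist(),"rear",E.round(1),"web",W.round(1).tolist())
m=(l+r)/2; a=-.022;
xc=((E[0]+70)+(W[:,0].mean()-64))/2
print("len",W[0,0]-E[0],"centre x",xc,"y at centre",np.polyval(m,xc),"width",abs(np.polyval(l,xc)-np.polyval(r,xc)))
```

```text
yaw -0.04035203834413608 -0.04150328875106863 L [[563.3, -215.8], [535.3, -214.8], [511.9, -213.7]] R [[562.1, -275.6], [534.1, -274.4], [510.6, -273.5]] rear [ 450.7 -262.1] web [[582.5, -252.6], [582.9, -242.4]]
len 131.814583506033 centre x 519.7241765757352 y at centre -243.96884320536995 width 59.75621748907696
```

Run:
```python
from h import *
c=dict(np.load("w5.npz"))
zt=.2399+.0055
w=ray(c,[(239,144.5),(322,144.5),(280.5,144.5)],zt)*1000
a=-.022; X=np.array([np.cos(a),np.sin(a)]);Y=np.array([np.sin(a),-np.cos(a)])
print([( round((p-[476,-143.1])@X,1),round((p-[476,-143.1])@Y,1)) for p in w])
go(502.8,-242.8,60,-.035)
```

```text
[(np.float64(62.7), np.float64(-18.8)), (np.float64(62.7), np.float64(19.4)), (np.float64(62.7), np.float64(0.3))]
shift mm [ 28.9  99.3 179.9] turn [0.    0.001 0.014] pos [ 476.1 -142.9  239.9] xang -0.021 t 23.05 F [-0.1  0.7 -3.6] open 0.439 ff 45.0 q7 -1.33
```

```bash
python3 -m jog '[[[0.0097,0.033,0,0,0,0],[0.0097,0.033,0,0,0,0],[0.0095,0.0333,0,0,0,0.014],[0,0,0.04,0,0,0],[0,0,0.05,0,0,0],[0,0,0.05,0,0,0],[0,0,0.03,0,0,0],[0,0,0.01,0,0,0],[0,0,0,0,0,0],[0,0,0,0,0,0]]]' 0.03 45 |head -2
python3 - <<'E'
from h import *
go(502.8,-242.8,18.5,-.035)
c=cam('wrist');cv2.imwrite("pics/w6.png",c["frame"][:,:,::-1]);np.savez("w6",**{k:c[k] for k in("R","p","mtx","D","frame")})
E
```

```text
clock: 24.3
tool_pos: [0.504, -0.2434, 0.0616]
shift mm [-1.3 -0.6 43.1] turn [ 0.001 -0.003 -0.001] pos [ 504.  -243.4   61.6] xang -0.036 t 24.3 F [ 0.3 -0.7 -3.3] open 0.446 ff 45.0 q7 -1.17
```

View pics/w6.png

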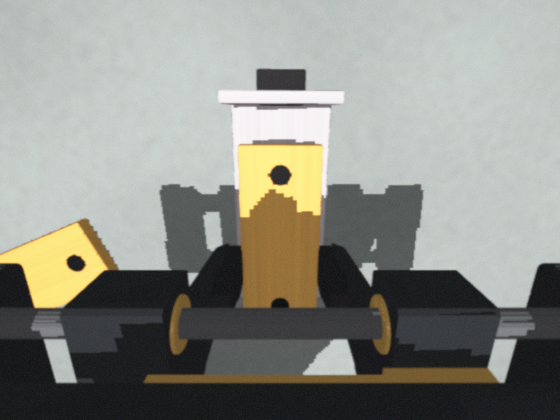

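The held plate is above the foot, with its axis parallel to it. The foot edges are at about columns 233 and 329, and the web base is near row 107. I'll take the exact edges and work out the residual.

Run:
```python
from h import *
c=dict(np.load("w6.npz"));g=c["frame"][:,:,1].astype(float)
p=np.array([504,-243.4]);a=-.036;X=np.array([np.cos(a),np.sin(a)]);Y=np.array([np.sin(a),-np.cos(a)])
for r in (115,125,135):
    row=g[r]; d=np.diff(row); l=220+np.argmax(d[220:250]);rr=315+np.argmin(d[315:345]); 
    w=ray(c,[(l+.5,r),(rr+.5,r)],.016)*1000; print(r,l,rr,[((q-p)@X).round(1) for q in w],[((q-p)@Y).round(1) for q in w])
for x in (250,310): print([int(v) for v in g[86:118,x]])
for r in (103,106,108,110): print(r,((ray(c,[(280,r)],.016)[0]*1000-p)@X).round(1))
```

```text
115 231 329 [np.float64(75.0), np.float64(75.1)] [np.float64(-29.4), np.float64(30.3)]
125 231 328 [np.float64(69.1), np.float64(69.2)] [np.float64(-29.7), np.float64(30.0)]
135 232 328 [np.float64(63.1), np.float64(63.1)] [np.float64(-29.4), np.float64(30.3)]
[207, 207, 203, 210, 219, 239, 245, 247, 246, 246, 244, 244, 244, 244, 244, 242, 220, 148, 105, 117, 166, 232, 243, 243, 243, 242, 243, 244, 243, 243, 243, 243]
[197, 200, 198, 198, 200, 232, 244, 247, 247, 246, 246, 245, 244, 243, 243, 240, 226, 155, 103, 109, 119, 166, 232, 242, 243, 243, 242, 243, 243, 244, 243, 243]
103 82.0
106 80.3
108 79.1
110 78.0
```

```bash
python3 -m jog '[[[-0.0005,0.0003,0.02,0,0,0],[0,0,0.012,0,0,0],[0,0,0.006,0,0,0],[0,0,0.002,0,0,0],[0,0,0,0,0,0]]]' 0.03 45 >/dev/null
python3 -c "
from h import *
go(503.5,-243.8,18.5,-.035)"
```

```text
shift mm [0.9 0.4 1.9] turn [ 0.    -0.    -0.001] pos [ 502.6 -243.3   20.4] xang -0.036 t 24.98 F [-0.  -0.7 -4.3] open 0.441 ff 45.0 q7 -1.17
```

```bash
python3 -m jog '[[[0.0008,0.0003,0.0008,0,0,0],[0,0,0.0006,0,0,0],[0,0,0.0006,0,0,0],[0,0,0,0,0,0],[0,0,0,0,0,0]]]' 0.03 45 >/dev/null
python3 -c "
from h import *
go(503.5,-243.8,18.5,-.035)"
```

```text
shift mm [0.1 0.2 0. ] turn [ 0.    -0.001 -0.001] pos [ 503.4 -243.6   18.5] xang -0.036 t 25.6 F [-0.1  1.1  1.7] open 0.441 ff 45.0 q7 -1.17
```

```bash
python3 -m jog '[[[0,0,0.0006,0,0,0],[0,0,0.0004,0,0,0],[0,0,0,0,0,0]]]' 0.03 45 | tail -3
python3 -m jog '[[[0,0,0,0,0,0],[0,0,0,0,0,0],[0,0,0,0,0,0],[0,0,0,0,0,0]]]' 0.06 10 >/dev/null
python3 -c "
from h import *
go(503.5,-243.8,18.5,-.035)"
python3 -m jog '[[[0,0,-0.01,0,0,0],[0,0,-0.03,0,0,0],[0,0,-0.05,0,0,0],[0,0,-0.05,0,0,0],[-0.02,-0.05,-0.05,0,0,0],[-0.02,-0.05,-0.03,0,0,0],[0,0,0,0,0,0],[0,0,0,0,0,0]]]' 0.06|head -2
python3 - <<'E'
from h import *
c=cam('wrist');cv2.imwrite("pics/w7.png",c["frame"][:,:,::-1])
s=get_state();print(s["tool_pos"],s["opening"])
for b in blobs(c,'brass',.024): print(*b)
for b in blobs(c,'steel',.016,200): print(*b)
E
```

```text
contact_force: [-2.7, 0.9, 9.7]
opening: 0.441
finger_force: 45.0
shift mm [ 0.4  0.2 -1.4] turn [ 0.     0.    -0.001] pos [ 503.2 -243.6   17.1] xang -0.036 t 26.48 F [0.3 0.3 0.1] open 0.684 ff 0.0 q7 -1.17
clock: 27.48
tool_pos: [0.4697, -0.1503, 0.2301]
[ 0.46958835 -0.15093729  0.22963686] 0.6767438526745068
[ 260.2 -350.8] 59.6 8.4 0.232 [429. 321.]
[468.  -53.5] 128.9 51.3 -1.214 [197. 179.]
[ 515.9 -243.5] 97.5 40.5 -0.027 [362. 132.]
[ 518.7 -243.7] 133.7 60.8 -0.037 [363. 121.]
[ 592.6 -257.9] 68.2 7.9 1.519 [375.  64.]
[604.6   3.2] 78.9 36.6 0.269 [134.  60.]
```

View pics/w7.png

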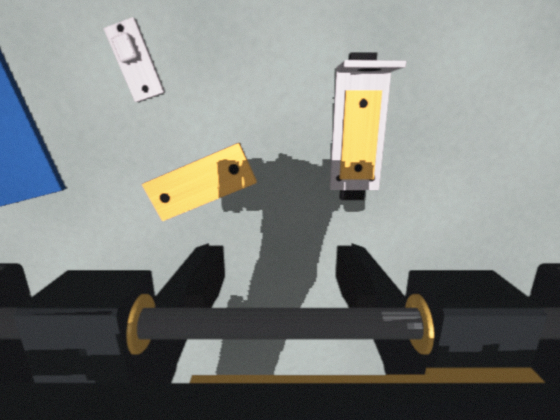

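The spacer lies lengthwise and centred on the foot at (362,132). Its measured centre is (515.9, -243.5), about where it belongs, and the latch has not moved. I'll hand it in.

```bash
python3 -c "
from plant import *
print(finish_job())"
```

```text
the job is handed in; nothing more can be done
None
```

The spacer was slid flat into the fence corner against both walls, gripped, lifted straight up and set down centred and lengthwise on the bracket foot. It was then released and the job handed in at about 27.5 s; the last picture put it within about 1 mm of its place, with the latch undisturbed.

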